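# Tuck the cover plate under the chassis flap and hold it down

### The job

Pick up the loose aluminium cover plate by its black grip bar, lay it flat on the deck of the instrument chassis and slide its long free end at least two centimetres under the sloping hinged flap, straight and centred between the cheeks, without lifting the flap. Finish while still holding the grip bar and pressing the plate flat down on the deck, with about a kilogram's weight, so that it could be screwed down; do not let go. Leave the other things on the bench where they are.

Things in the scene. Friction and masses are not known exactly. Their poses are not given: they have to be found in the camera images.
- plate: the loose cover plate, bare aluminium, 90 mm wide (y), 4 mm thick, about 0.16 kg, flat on the bench, with a black plastic grip bar standing across it: 14 mm thick along x, 60 mm long along y, top 38 mm above the plate's underside. Origin on the underside, below the middle of the bar; z up, x towards the long free end: the plate runs from x = -25 to +100 mm
- plate_nose (a point): middle of the plate's long free end, on the underside: 100 mm along the plate's x from its origin
- chassis: the instrument chassis, fixed to the bench. Origin on the bench below it; x is the direction in which the plate is slid in, z up. Two upright aluminium cheeks, 34 mm tall, stand on its deck at x = 22 to 102 mm with 132 mm between them; the flap hangs between them. From x = 104 mm on stands a small circuit board with parts up to 70 mm above the bench
- flap_edge (a point): middle of the flap's free edge, on its underside, 8 mm above the deck when down (x = 30 mm, y = 0 of the chassis); axes then parallel to the chassis's. The flap is a grey steel sheet 120 mm wide, 4 mm thick, sloping up from this edge to its hinge 65 mm farther in and 14 mm higher; the 4 mm plate passes under it only when flat on the deck
- flap (a joint): angle of the hinged flap in rad: 0 is down at rest on its stop, growing as its free edge is lifted (0.1 rad lifts the edge by about 6.5 mm). It weighs 85 g, swings freely and falls back by its own weight
- bottle: a brown bottle with a white cap, 44 mm across, 95 mm tall, origin at the centre of its underside
- potentiometer: a small round steel potentiometer with its shaft up, 24 mm across, 28 mm tall, origin under its centre
- screwdriver: a screwdriver lying on the bench, origin about its middle
- screw_tray: a small open black tray, 90 x 120 x 35 mm, origin at the centre of its underside
- deck: the flat aluminium deck sheet of the chassis, fixed, same origin and axes as the chassis; upper face 22 mm above the bench, y = -70 to 70 mm, x = -140 to 170 mm, bare from its open end (-x) to the flap's edge at x = 30 mm. Under the flap a stop bar 12 mm high crosses it, near face at x = 80 mm
Mind the look-alikes: they are no part of the job. Of the things that look like the plate, the smallest one is meant.

How it is judged:
On the way:
1. the plate's free end is 20 mm or more under the flap, straight, with the flap down (x of plate_nose in the frame of flap_edge above 0.02 m and z of plate_nose in the frame of chassis between 0.019 and 0.0265 m and y of plate_nose in the frame of chassis between -0.014 and 0.014 m and angle between the x axis of plate and the x axis of chassis, either way round below 0.14 rad and value of joint flap below 0.04 rad), for 0.2 s.
At the end, for the whole second after the job is handed in: Plate end 20 mm or more under the flap, within 14 mm of the centre line and 0.14 rad of the chassis direction; flap down (under 0.04 rad); plate flat on the deck (0.04 rad), pressed on it with over 5 N, fingers still on the plate, at rest (all of step 1 and angle between plate's own z axis and vertical below 0.04 rad and contact force between plate and deck above 5 N and contact force between the fingers and plate above 3 N and linear speed of plate below 0.02 m/s); the arm keeps its last pose, push and grip.
It fails at once if the flap is lifted (more than 0.08 rad) (value of joint flap above 0.08 rad).
It fails at once if a bystander is moved by more than 20 mm (distance of any of bottle, potentiometer, screwdriver, screw_tray from where it was at the start of the episode above 0.02 m).
It also fails if it takes over 40 s, if anything falls off the work surface, if the arm or the gripper's body presses on something with over 40 N, if the wrist force passes 120 N, or if a joint passes its speed limit or range.

### The arm

A 6-joint arm with a two-finger parallel gripper is mounted at the origin on the work surface. World frame = base frame: x ahead of the robot, y to its left, z up, the work surface at z = 0. Lengths are in m, angles in rad, forces in N, time in s.
With the tool pointing down it reaches from about 0.35 to 0.975 m from the base axis. Payload 4.9 kg.
Tool frame: the origin (TCP) lies on the mounting face of the last link; the fingertips stand 173 mm ahead of it and the grasp point (between the pads) lies 155 mm ahead of it; z points along the fingers, y is the line along which they close (so a half turn about z gives the same grasp; the last joint's range is limited). The gripper opens to 85 mm and grips with 20 to 120 N. Pads are 22 mm wide; open, the fingers measure 114 mm over their backs; the gripper's body (76 mm by 85 mm) begins 54 mm behind the grasp point. The pads swing forward as they close: fully open they stand 13 mm farther back than shut.
Start: joints at [1.068, 0.053, 1.613, -0, 1.476, -0.119], TCP at [0.234, 0.58, 0.405] pointing down, gripper open.
Joint ranges: [-3.01, 3.01], [-1.01, 2.22], [0.06, 2.58], [-1.02, 4.17], [0.09, 2.62], [-3.14, 3.14]. Speed limits (rad/s): [2.57, 2.57, 3.14, 3.14, 3.14, 3.14].

### API

Orientations are given as a rotation vector (axis times angle).
In Python, from station import monitor, eyes, finish_job gives the robot as it stands. The module is installed in compiled form; this text tells all that it offers.
- The arm moves only by the tool step_arm, never from a script. Its argument "commands" is a list of rows, each a list of 3 entries, a list of its own where there are three numbers: the opening in per cent of the stroke, from 0 (shut) to 100 (fully open), then the shift along the tool's x, y, z in mm, then the turn about the tool's z in degrees. In form: [[hand, [x, y, z], yaw], ...]. A call has 1 to 12 rows; each row is the pose to reach, as a shift and turn from the pose commanded when the call began, along the tool's axes at that moment; what a row does not reach only later rows make up. A row lasts 1/8 s, in which the tool goes at most 62.5 mm and 10.7 degrees, less where a joint would pass 70% of its speed; a pose out of reach is approached as far as the arm can. A call with a gripper value outside its range is refused whole. The fingers move at their own pace and stop on an object; "squeeze" is the grip in N (left out, the last holds). Time passes only in rows, so rows that repeat a pose let the fingers close. It gives the time, the measured TCP pose, the force, the opening and the grip force at its end, in the units of the state.
- monitor.get_obs(): the state, without advancing time (a new reading comes with each control period).
- eyes.get_image(name): name is "side" or "top" or "wrist"; returns the picture (400x640x3 uint8, red, green, blue); there is no depth.
- eyes.camera_info(name): a dict with "camera_matrix" (3x3 intrinsics, pixels), "extrinsics" (4x4, takes a point from camera to world coordinates). Camera axes: x right, y down, z forward; pixel columns grow to the right and rows downward; lengths in m; the calibration is good to about 2 mm. A picture is of the moment at which its call begins: read the wrist's pose just before it. camera_info takes no time and is no camera call; for the wrist camera it gives the pose at the moment of the call.
- finish_job(): hands the job in; it is judged then, once.
The state is a dict: "t": time; "q": joint angles; "dq": joint speeds; "effort": joint torques, N m; "tool_pos": TCP position; "tool_rot": TCP orientation; "contact_force": force on the tool from outside, world axes, zero at the start; "wrist_torque": the same for the moment, N m; "opening": finger opening in m; "grip_force": force on a finger pad.
Only numpy, scipy, OpenCV 4.12 (cv2) and the standard library are available. Lean on these libraries where they do the work, as an engineer would, in place of code of your own. Each camera call takes 0.05 s, during which the arm holds its last target. There are 200 camera calls.

## Working session

There is one attempt and no reset: what is moved stays moved. The work goes in short steps, Python scripts to look and compute and a tool call to move; the robot and the scene stay as the last step left them, time stands still between calls to the robot, and variables do not carry over. Pictures are saved under pics/ and viewed, at most 10 in all, crops included, and the job is handed in when it is done.

Besides the shell and the picture viewer there is one more tool, called by a JSON object that holds its "name" and its "arguments", one argument or row to a line. step_arm: Moves the arm, as the interface text tells. Its arguments: {"type":"object","properties":{"commands":{"type":"array"},"squeeze":{"type":"number"}},"required":["commands"]}

```bash
mkdir -p pics
cat > h.py <<'E'
import numpy as np, cv2
from station import monitor, eyes, finish_job
def info(n):
    i=eyes.camera_info(n); return np.array(i["camera_matrix"]),np.array(i["extrinsics"])
def ray(n,uv,c=None):
    K,E=c or info(n); d=E[:3,:3]@np.linalg.inv(K)@np.array([uv[0],uv[1],1.]); return E[:3,3],d
def atz(n,uv,z,c=None):
    o,d=ray(n,uv,c); return o+d*(z-o[2])/d[2]
def tri(rays):
    A=np.zeros((3,3));b=np.zeros(3)
    for o,d in rays:
        d=d/np.linalg.norm(d);P=np.eye(3)-np.outer(d,d);A+=P;b+=P@o
    x=np.linalg.solve(A,b); return x,[np.linalg.norm((np.eye(3)-np.outer(d,d)/(d@d))@(x-o))for o,d in rays]
def proj(n,p,c=None):
    K,E=c or info(n); q=K@(E[:3,:3].T@(np.array(p)-E[:3,3])); return q[:2]/q[2]
def save(n,f):
    im=eyes.get_image(n)[:,:,::-1]; cv2.imwrite("pics/"+f,im); return im
E
python3 - <<'E'
from h import *
a=save("top","top0.png");b=save("side","side0.png")
for n in("top","side","wrist"):
    K,E=info(n);print(n,K.round(1).tolist(),E.round(3).tolist())
print(monitor.get_obs())
E
```

```text
top [[463.2, 0.0, 321.9], [0.0, 463.2, 204.7], [0.0, 0.0, 1.0]] [[-0.019, -0.998, 0.057, 0.502], [-1.0, 0.018, -0.01, 0.01], [0.009, -0.058, -0.998, 1.289], [0.0, 0.0, 0.0, 1.0]]
side [[415.0, 0.0, 317.9], [0.0, 415.0, 200.7], [0.0, 0.0, 1.0]] [[0.935, -0.262, 0.241, 0.325], [-0.355, -0.648, 0.674, -0.699], [-0.02, -0.715, -0.699, 0.789], [0.0, 0.0, 0.0, 1.0]]
wrist [[287.9, 0.0, 317.7], [0.0, 287.9, 202.4], [0.0, 0.0, 1.0]] [[0.375, 0.888, 0.268, 0.167], [0.927, -0.358, -0.11, 0.607], [-0.002, 0.29, -0.957, 0.374], [0.0, 0.0, 0.0, 1.0]]
{'t': 0.1, 'q': array([ 1.06797533e+00,  5.32877542e-02,  1.61413108e+00, -9.35427239e-06,
        1.47597254e+00, -1.19005527e-01]), 'dq': array([ 2.68592342e-04, -5.83221208e-04, -3.93633463e-03, -4.50607452e-04,
        5.25724265e-04, -3.24238260e-05]), 'effort': array([ 2.75398435e-06, -3.94902992e+01, -3.71362317e+01, -9.36221818e-05,
        3.89996596e-03,  8.89322962e-06]), 'tool_pos': array([0.23392776, 0.57931762, 0.40360288]), 'tool_rot': array([-5.99097233e-01, -3.08338744e+00,  2.69396748e-03]), 'contact_force': array([ 0.55652353, -0.30310878,  0.58998557]), 'wrist_torque': array([ 0.03301267, -0.00892403, -0.01224406]), 'grip_force': 0.0, 'opening': 0.08532014038351345}
```

View pics/top0.png

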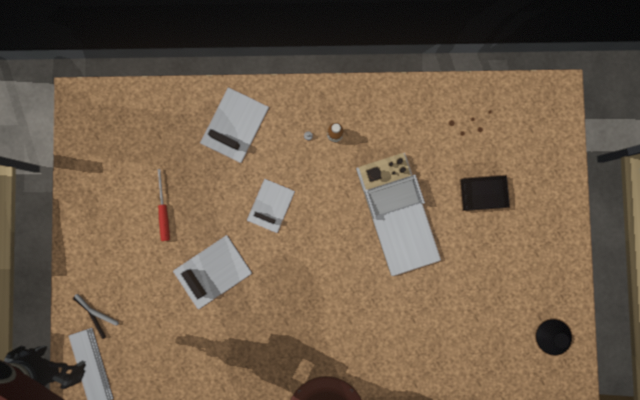

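View pics/side0.png

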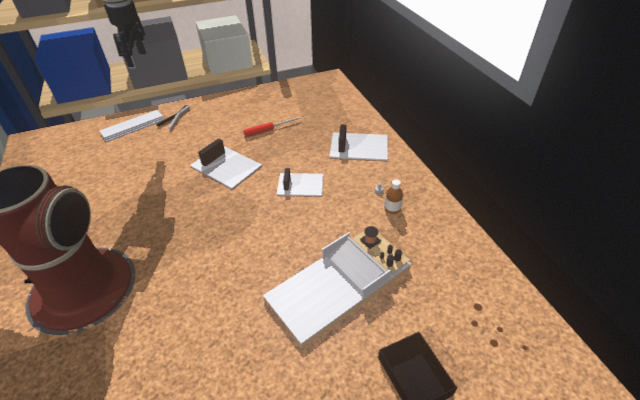

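Candidates in the top view: plates at (270,206), (235,126) and (212,271). The smallest is (270,206), about 45x32 px ≈ 125x90 mm, which matches the description. In the side view it is at (300,184). The chassis is at (405,215) top, with its open end toward (415,270) and its flap at (395,197). The bottle (336,130) and potentiometer (309,136) stand between but farther out. Next, close crops.

Run:
```python
import cv2,numpy as np
t=cv2.imread("pics/top0.png");s=cv2.imread("pics/side0.png")
def c(im,x,y,w,h,f,n):
    o=cv2.resize(im[y:y+h,x:x+w],None,fx=f,fy=f,interpolation=cv2.INTER_CUBIC)
    for k in range(0,w,10): cv2.line(o,(k*f,0),(k*f,6 if (x+k)%50 else 14),(0,0,255),1); cv2.putText(o,str(x+k),(k*f,22),0,.3,(0,0,255),1) if k%20==0 else 0
    for k in range(0,h,10): cv2.line(o,(0,k*f),(6,k*f),(0,0,255),1); cv2.putText(o,str(y+k),(8,k*f+4),0,.3,(0,0,255),1) if k%20==0 else 0
    return o
a=c(t,240,170,60,70,6,0); b=c(t,350,148,100,140,4,0)
o=np.zeros((560,770,3),np.uint8);o[:420,:360]=a;o[:,365:765]=b;cv2.imwrite("pics/c_top.png",o)
a=c(s,270,160,60,40,6,0); b=c(s,260,220,160,125,5,0)[:,:]
o=np.zeros((600,800,3),np.uint8)
o[:,:]=c(s,260,220,160,120,5,0);o[:240,:360]=a;cv2.imwrite("pics/c_side.png",o)
```

```text
(no output)
```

View pics/c_top.png

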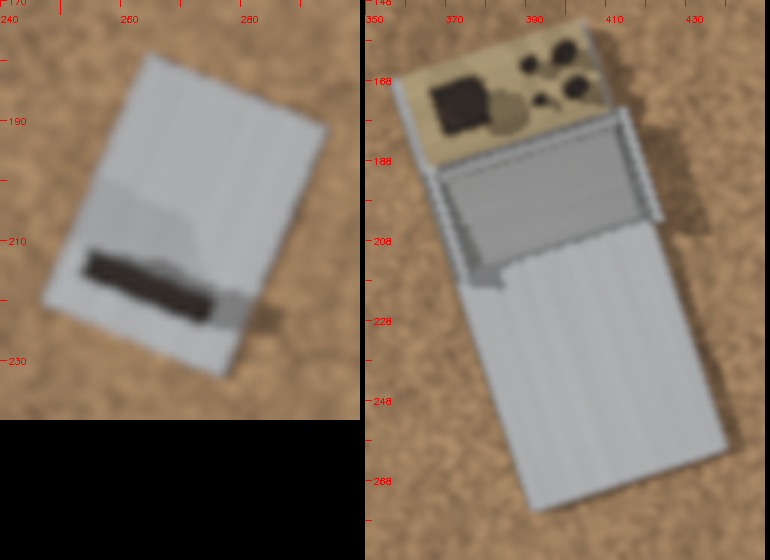

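View pics/c_side.png

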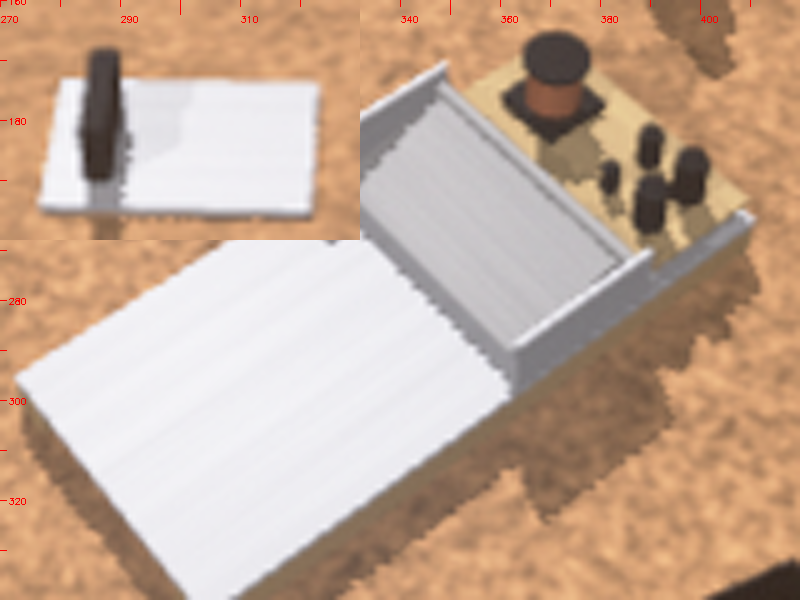

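```bash
cat > fit.py <<'E'
from h import *
from scipy.optimize import least_squares
C={n:info(n) for n in("top","side")}
def fit(obs,x0):
    def T(p,l): c,s=np.cos(p[3]),np.sin(p[3]); return np.array([p[0]+c*l[0]-s*l[1],p[1]+s*l[0]+c*l[1],p[2]+l[2]])
    f=lambda p:np.concatenate([proj(n,T(p,np.array(l)/1000),C[n])-uv for n,l,uv in obs])
    r=least_squares(f,x0,loss="soft_l1"); print(r.x.round(4),"deg",np.degrees(r.x[3]).round(2));print(r.fun.reshape(-1,2).round(1).tolist());return r.x
E
cat > m1.py <<'E'
from fit import *
h=[.4,.4]
pl=[("top",(100,45,4),(264.7,178.8)),("top",(100,-45,4),(294.5,191.3)),("top",(-25,-45,4),(277.7,232.8)),("top",(-25,45,4),(247,220.3)),
("side",(100,45,4),(322.8,173.7)),("side",(100,-45,4),(322,195.3)),("side",(-25,-45,4),(276.7,194.5)),("side",(-25,45,4),(280.3,173.3)),
("side",(0,30,38),(287.5,168.3)),("side",(0,-30,38),(286.3,181.5))]
ch=[("top",(-140,70,22),(391.75,275.5)),("top",(-140,-70,22),(441,260.3)),("side",(-140,70,22),(263.4,295.6)),("side",(-140,-70,22),(302,338.5)),
("top",(22,-70,56),(424.7,202.7)),("top",(102,-70,56),(415.2,175)),("side",(22,-68,56),(363,290)),("side",(102,-68,56),(390,270.6)),("top",(30,-60,34),(420,202.8)),("top",(30,60,34),(378.7,214.7))]
P=fit(pl,[.5,.15,0,-.4]);Q=fit(ch,[.47,-.2,0,.3])
E
python3 m1.py
```

```text
[ 0.5398  0.1526  0.0019 -0.4041] deg -23.15
[[-0.2, 0.6], [-0.1, 0.2], [-0.4, 0.5], [0.2, 0.7], [0.8, 0.1], [0.6, -0.1], [0.5, 0.1], [0.3, -0.0], [0.4, -0.6], [-0.5, 0.3]]
[ 0.5307 -0.2171  0.0034  0.287 ] deg 16.45
[[0.1, 0.9], [-0.3, 0.4], [0.1, -0.3], [-0.5, 5.6], [0.3, 0.6], [0.4, -0.2], [1.1, -0.1], [2.1, -0.3], [-1.3, -0.7], [-2.0, 0.7]]
```

```bash
cat >> h.py <<'E'
from scipy.spatial.transform import Rotation as R
def plan(tgt,ydir):
    o=monitor.get_obs(); M=R.from_rotvec(o["tool_rot"]).as_matrix()
    s=M.T@(np.array(tgt)-o["tool_pos"])*1000
    a=np.degrees(np.arctan2(M[1,1],M[0,1])); y=(a-ydir+90)%180-90 
    print("t",o["t"],"pos",o["tool_pos"].round(4),"zaxis",M[:,2].round(4),"ydir",a.round(2),"shift",s.round(1),"yaw",(a-ydir),"F",o["contact_force"].round(1),"q",o["q"].round(2))
E
python3 -c "
from h import *
plan([.5398,.1526,.33],-23.15)"
```

```text
t 0.1 pos [0.2339 0.5793 0.4036] zaxis [-9.0e-04 -1.6e-03 -1.0e+00] ydir 68.01 shift [-443.4 -281.    74. ] yaw 91.15905545345001 F [ 0.6 -0.3  0.6] q [ 1.07  0.05  1.61 -0.    1.48 -0.12]
```

{"name": "step_arm", "arguments": {
  "commands": [
    [100,[-45,-28,7],10],
    [100,[-90,-56,15],20],
    [100,[-135,-84,22],30],
    [100,[-180,-112,30],40],
    [100,[-225,-140,37],50],
    [100,[-270,-168,45],60],
    [100,[-315,-196,52],70],
    [100,[-360,-226,60],80],
    [100,[-405,-256,67],88],
    [100,[-443,-281,74],91.2],
    [100,[-443,-281,74],91.2],
    [100,[-443,-281,74],91.2]
  ],
  "squeeze": 60
}}

```text
t: 1.6
tool_pos: [0.5393, 0.1532, 0.3303]
tool_rot: [-2.622, -1.729, 0.001]
contact_force: [1.2, 0.6, 0.5]
opening: 0.0857
grip_force: 0.0
```

Run:
```python
from h import *
plan([.5398,.1526,.182],-23.15)
c=info("wrist"); im=save("wrist","w1.png"); np.savez("w1.npz",K=c[0],E=c[1])
th=np.radians(-23.15)
for l in [(100,45,4),(100,-45,4),(-25,-45,4),(-25,45,4),(0,30,38),(0,-30,38),(0,0,38)]:
    x,y,z=np.array(l)/1000
    print(l,proj("wrist",[.5398+np.cos(th)*x-np.sin(th)*y,.1526+np.sin(th)*x+np.cos(th)*y,z],c).round(1))
```

```text
t 1.6 pos [0.5393 0.1532 0.3303] zaxis [-1.1e-03  2.0e-04 -1.0e+00] ydir -23.19 shift [ -0.4   0.9 148.3] yaw -0.03625577631148147 F [1.2 0.6 0.5] q [ 0.14 -0.04  1.84  0.    1.35  0.55]
(100, 45, 4) [416.2 146.1]
(100, -45, 4) [408.3 228.6]
(-25, -45, 4) [295.2 228.7]
(-25, 45, 4) [293.2 146.2]
(0, 30, 38) [317.8 166.6]
(0, -30, 38) [317.8 227.5]
(0, 0, 38) [317.8 198. ]
```

View pics/w1.png

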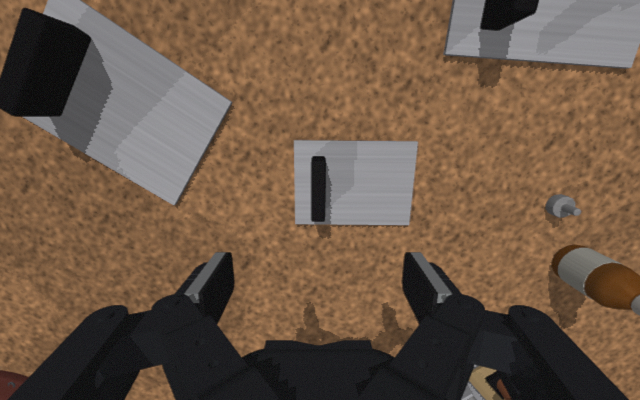

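The wrist view shows the plate at (293..416, 141..225) and the bar top at x≈318, midway between the fingers. That agrees with the fit to about 4 px, and only along the bar, so it doesn't affect the grasp. Descending now.

{"name": "step_arm", "arguments": {
  "commands": [
    [100,[0,1,40],0],
    [100,[0,1,85],0],
    [100,[0,1,120],0],
    [100,[0,1,140],0],
    [100,[0,1,148],0],
    [100,[0,1,148],0],
    [0,[0,1,148],0],
    [0,[0,1,148],0],
    [0,[0,1,148],0],
    [0,[0,1,148],0],
    [0,[0,1,148],0],
    [0,[0,1,148],0]
  ],
  "squeeze": 60
}}

```text
t: 3.15
tool_pos: [0.5408, 0.1527, 0.1832]
tool_rot: [2.622, 1.729, 0.001]
contact_force: [-0.3, -0.4, 3.4]
opening: 0.0131
grip_force: 59.6
```

```bash
python3 -c "
from h import *
plan([.4300,-.2468,.29],16.45)"
```

```text
t 3.15 pos [0.5408 0.1527 0.1832] zaxis [ 7.e-04  1.e-04 -1.e+00] ydir -23.19 shift [-410.8   55.6 -106.9] yaw -39.642691212138836 F [-0.3 -0.4  3.4] q [ 0.14  0.15  1.91 -0.    1.08  0.55]
```

{"name": "step_arm", "arguments": {
  "commands": [
    [0,[0,0,-30],0],
    [0,[0,0,-70],0],
    [0,[-20,3,-107],0],
    [0,[-60,8,-107],-5],
    [0,[-110,15,-107],-11],
    [0,[-160,22,-107],-17],
    [0,[-210,28,-107],-23],
    [0,[-260,35,-107],-29],
    [0,[-310,42,-107],-34],
    [0,[-360,49,-107],-39],
    [0,[-400,54,-107],-39.6],
    [0,[-411,55.6,-107],-39.6]
  ]
}}

```text
t: 4.65
tool_pos: [0.4287, -0.2486, 0.2888]
tool_rot: [-1.885, -2.512, 0.0]
contact_force: [0.1, -0.0, -1.6]
opening: 0.013
grip_force: 59.0
```

{"name": "step_arm", "arguments": {
  "commands": [
    [0,[0,0,0],0],
    [0,[0,0,0],0],
    [0,[0,0,0],0]
  ]
}}

```text
t: 5.03
tool_pos: [0.4301, -0.246, 0.2895]
tool_rot: [-1.879, -2.517, -0.0]
contact_force: [-0.3, 0.9, -2.6]
opening: 0.013
grip_force: 58.9
```

Run:
```python
from h import *
plan([.4300,-.2468,.215],16.45)
t=save("top","top2.png");s=save("side","side2.png")
def c(im,x,y,w,h,f):
    o=cv2.resize(im[y:y+h,x:x+w],None,fx=f,fy=f,interpolation=cv2.INTER_CUBIC)
    for k in range(0,w,10): cv2.line(o,(k*f,0),(k*f,6),(0,0,255),1); cv2.putText(o,str(x+k),(k*f,16),0,.3,(0,0,255),1) if k%20==0 else 0
    for k in range(0,h,10): cv2.line(o,(0,k*f),(6,k*f),(0,0,255),1); cv2.putText(o,str(y+k),(8,k*f+4),0,.3,(0,0,255),1) if k%20==0 else 0
    return o
a=c(t,360,150,95,145,4);b=c(s,240,200,200,145,2*1) if 0 else c(s,250,210,140,150,3)
o=np.zeros((580,800,3),np.uint8);o[:580,:380]=a;o[:450,380:800]=b;cv2.imwrite("pics/c2.png",o)
```

```text
t 5.025 pos [ 0.4301 -0.246   0.2895] zaxis [-2.e-04  4.e-04 -1.e+00] ydir 16.51 shift [-0.8 -0.3 74.5] yaw 0.05848521306529264 F [-0.3  0.9 -2.6] q [-0.67 -0.16  2.02  0.    1.29 -0.96]
```

View pics/c2.png

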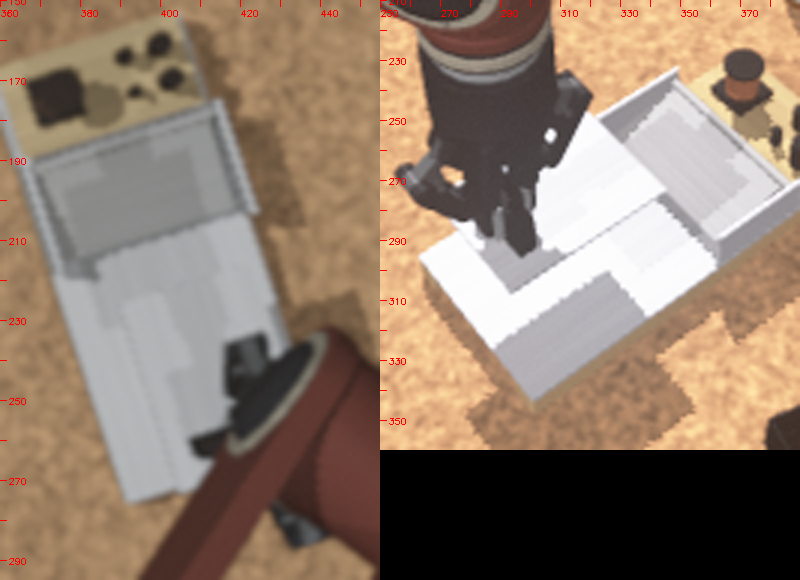

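```bash
sed -i 's/(302,338.5)/(301.2,344.3)/' m1.py
cat >> m1.py <<'E'
print("held")
fit([("side",(100,-45,4),(345,273.3)),("side",(-25,-45,4),(294,307.7)),("side",(100,45,4),(318.3,246.7))],[.43,-.246,.107,.287])
E
python3 m1.py
```

```text
[ 0.5398  0.1526  0.0019 -0.4041] deg -23.15
[[-0.2, 0.6], [-0.1, 0.2], [-0.4, 0.5], [0.2, 0.7], [0.8, 0.1], [0.6, -0.1], [0.5, 0.1], [0.3, -0.0], [0.4, -0.6], [-0.5, 0.3]]
[ 0.5303 -0.2173  0.0028  0.287 ] deg 16.45
[[0.2, 1.0], [-0.3, 0.5], [-0.1, -0.1], [0.1, 0.1], [0.3, 0.7], [0.5, -0.0], [0.9, 0.2], [2.0, -0.1], [-1.3, -0.6], [-2.0, 0.8]]
held
[ 0.4295 -0.2364  0.096   0.2869] deg 16.44
[[0.1, 0.5], [0.1, -0.2], [-0.3, -0.3]]
```

The held plate is level, pointing along the chassis and centred. Its nose corner in the side view is (345,273), within about 3 mm of where it should be. Lowering now.

{"name": "step_arm", "arguments": {
  "commands": [
    [0,[-1,0,30],0],
    [0,[-1,0,60],0],
    [0,[-1,0,75],0],
    [0,[-1,0,80],0],
    [0,[-1,0,82],0],
    [0,[-1,0,83],0],
    [0,[-1,0,83],0],
    [0,[-1,0,83],0]
  ]
}}

```text
t: 6.12
tool_pos: [0.4302, -0.2481, 0.2072]
tool_rot: [1.881, 2.515, -0.0]
contact_force: [0.9, -0.4, -1.9]
opening: 0.013
grip_force: 58.8
```

{"name": "step_arm", "arguments": {
  "commands": [
    [0,[0,0,1],0],
    [0,[0,0,2],0],
    [0,[0,0,2.5],0],
    [0,[0,0,2.5],0]
  ]
}}

```text
t: 6.62
tool_pos: [0.4302, -0.2481, 0.2051]
tool_rot: [-1.881, -2.515, 0.0]
contact_force: [-3.9, 2.8, 5.6]
opening: 0.0131
grip_force: 60.2
```

```bash
python3 -c "
from h import *
import numpy as np
c,s=np.cos(.287),np.sin(.287); o=-.042
plan([.5303+c*o,-.2173+s*o,.205],16.45)"
```

```text
t 6.625 pos [ 0.4302 -0.2481  0.2051] zaxis [-5.e-04  2.e-04 -1.e+00] ydir 16.42 shift [ 1.2 62.7  0.1] yaw -0.034100523321505705 F [-3.9  2.8  5.6] q [-0.67 -0.04  2.06 -0.    1.12 -0.96]
```

{"name": "step_arm", "arguments": {
  "commands": [
    [0,[0,5,0],0],
    [0,[0.5,10,0],0],
    [0,[1,15,0],0],
    [0,[1,20,0],0],
    [0,[1,25,0],0],
    [0,[1,28,0],0],
    [0,[1,28,0],0]
  ]
}}

```text
t: 7.5
tool_pos: [0.4574, -0.2395, 0.2052]
tool_rot: [1.88, 2.515, -0.0]
contact_force: [-1.5, -0.4, 4.8]
opening: 0.0131
grip_force: 60.0
```

Run:
```python
from h import *
t=save("top","top3.png");s=save("side","side3.png")
def c(im,x,y,w,h,f):
    o=cv2.resize(im[y:y+h,x:x+w],None,fx=f,fy=f,interpolation=cv2.INTER_CUBIC)
    for k in range(0,w,10): cv2.line(o,(k*f,0),(k*f,6),(0,0,255),1); cv2.putText(o,str(x+k),(k*f,16),0,.3,(0,0,255),1) if k%20==0 else 0
    for k in range(0,h,10): cv2.line(o,(0,k*f),(6,k*f),(0,0,255),1); cv2.putText(o,str(y+k),(8,k*f+4),0,.3,(0,0,255),1) if k%20==0 else 0
    return o
o=np.zeros((600,800,3),np.uint8);o[:600,:375]=c(t,365,160,75,120,5);o[:400,380:800]=c(s,280,240,105,100,4);cv2.imwrite("pics/c3.png",o)
```

```text
(no output)
```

View pics/c3.png

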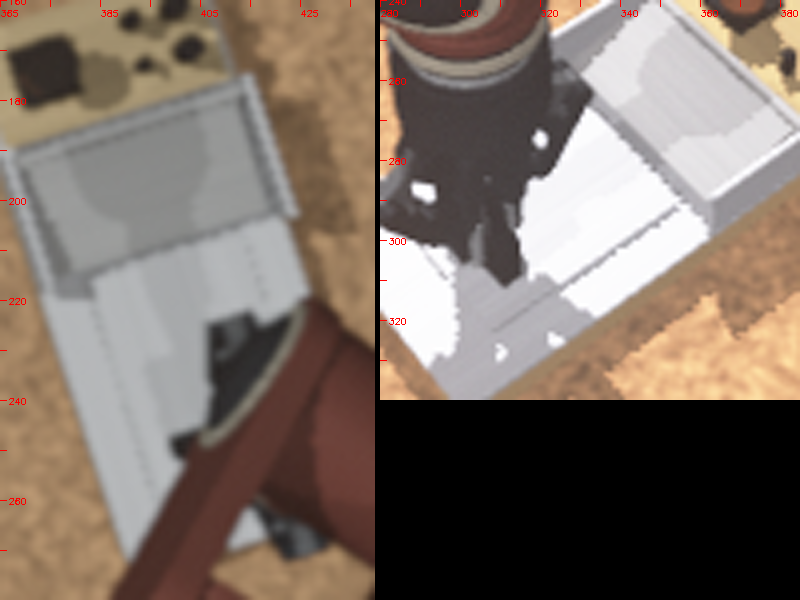

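Top view: the plate edges are parallel to the deck edges, with about 26 mm left and 22 mm right, so it is centred within 2 mm. The nose is just at the flap edge and the flap is down. Sliding on in.

{"name": "step_arm", "arguments": {
  "commands": [
    [0,[0,4,0],0],
    [0,[0.5,8,0],0],
    [0,[1,12,0],0],
    [0,[1.5,16,0],0],
    [0,[1.5,20,0],0],
    [0,[1.5,24,0],0],
    [0,[1.5,28,0],0],
    [0,[1.5,32,0],0],
    [0,[1.5,35,0],0],
    [0,[1.5,35,0],0],
    [0,[1.5,35,0],0]
  ]
}}

```text
t: 8.98
tool_pos: [0.4904, -0.2281, 0.2051]
tool_rot: [1.88, 2.515, -0.0]
contact_force: [-2.4, -0.6, 5.5]
opening: 0.0127
grip_force: 60.0
```

{"name": "step_arm", "arguments": {
  "commands": [
    [0,[0,0,0.4],0],
    [0,[0,0,0.4],0],
    [0,[0,0,0.4],0]
  ]
}}

```text
t: 9.35
tool_pos: [0.4904, -0.2281, 0.2051]
tool_rot: [1.881, 2.515, -0.0]
contact_force: [-2.8, -0.2, 7.9]
opening: 0.0133
grip_force: 60.5
```

{"name": "step_arm", "arguments": {
  "commands": [
    [0,[0,0,0.3],0],
    [0,[0,0,0.3],0],
    [0,[0,0,0.3],0],
    [0,[0,0,0.3],0]
  ]
}}

```text
t: 9.85
tool_pos: [0.4905, -0.2281, 0.2052]
tool_rot: [1.881, 2.515, -0.0]
contact_force: [-4.1, 0.6, 9.4]
opening: 0.0131
grip_force: 60.8
```

Run:
```python
from h import *
o=monitor.get_obs();print(o["contact_force"],o["wrist_torque"],R.from_rotvec(o["tool_rot"]).as_matrix()[:,2])
d=o["tool_pos"][:2]-[.5303,-.2173];c,s=np.cos(.287),np.sin(.287);print("chassis xy of tcp",c*d[0]+s*d[1],-s*d[0]+c*d[1])
t=save("top","top4.png");s=save("side","side4.png")
def c(im,x,y,w,h,f): return cv2.resize(im[y:y+h,x:x+w],None,fx=f,fy=f,interpolation=cv2.INTER_CUBIC)
o=np.zeros((600,800,3),np.uint8);o[:600,:375]=c(t,365,160,75,120,5);o[:400,380:800]=c(s,280,240,105,100,4);cv2.imwrite("pics/c4.png",o)
```

```text
[-4.08944115  0.59256148  9.40113451] [0.12211262 0.75846124 0.02436041] [ 8.51925437e-04 -1.02317523e-03 -9.99999114e-01]
chassis xy of tcp -0.04126630736696902 0.0008918701360274821
```

View pics/c4.png

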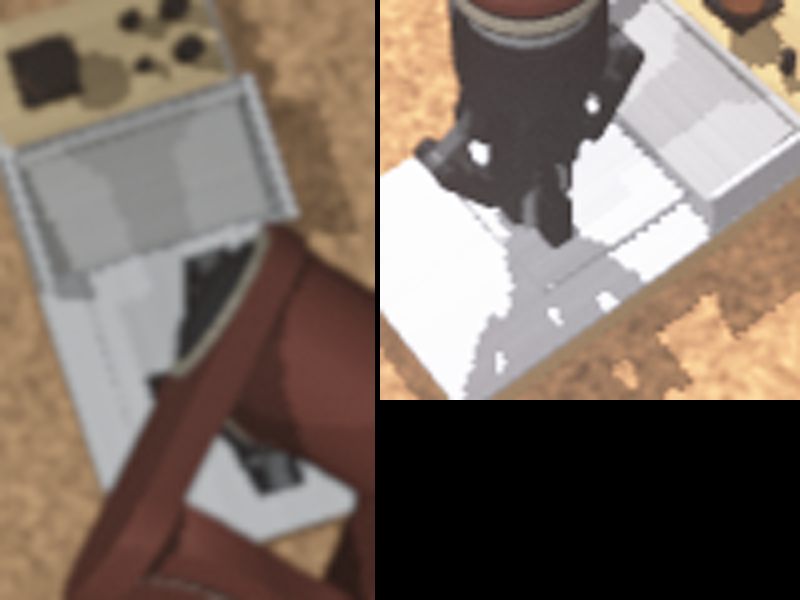

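The plate lies flat with its nose under the flap and the flap looks down. Its rear near corner is at side (322,312), which I'll use to check the insertion depth.

Run:
```python
from h import *
for z in(.026,.029):
    d=atz("side",(322,311.8),z)[:2]-[.5303,-.2173];c,s=np.cos(.287),np.sin(.287);x=c*d[0]+s*d[1];print(x,-s*d[0]+c*d[1],"nose depth",x+.125-.03)
```

```text
-0.06511407966758076 -0.03885428786508091 nose depth 0.02988592033241924
-0.06616915323306316 -0.040287382702040776 nose depth 0.02883084676693684
```

```bash
python3 -c "
from h import *
print(finish_job())"
```

```text
the job is handed in; nothing more can be done
None
```

I handed the job in with the plate flat on the deck, its free end about 29 mm under the flap, centred to within about 5 mm and in line with the chassis. The flap looked down, and the gripper still holds the bar, pressing with about 10 N; no verdict came back.

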